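Feel for the release notch behind the cuvette chamber and open its light cover

TASK

Open the light cover of the low cuvette chamber so that its cuvettes can be taken out: feel along the chamber's back wall with a fingertip for the notch, press the release bar inside it right in until the cover springs free, then push the cover fully open with the fingertip. Nothing needs to be gripped, and everything else on the bench stays where it stands.

Things in the scene. Friction and masses are not known exactly. Their poses are not given: they have to be found in the camera images.
- chamber: low cuvette chamber fixed to the bench: light grey, 130 x 290 x 52 mm (x, y, z), a black sliding light cover on its top, black panels along its back. Origin: centre of its underside, on the bench; its own x points to its back (away from the robot at yaw 0), y along its length to the left, z up. A black mounting flange, 4 mm high, is screwed to the bench along the back wall's foot (x = 65 to 79 mm)
- back_edge (a point): fixed on the chamber, at its x = 65, y = 0, z = 52 mm: middle of the top edge of the back wall. The wall's outer face is one upright plane, x = 65, y = -145 to 145 mm, as high as the deck. From y = -135 to 135 it is five black clip-on panels, 54 long, 12 thick, z = 12 to 52 mm, seams flush. One of them has the notch; they are clipped on in any order, so it may be any of the five
- deck (a point): fixed on the chamber: centre of its flat top (z = 52 mm). THE NOTCH: a cut-out in the middle of one back panel, 38 mm wide, 8 mm of panel left on either side, through the panel's 12 mm, open upwards, sill at z = 18 mm. Its centre is at y = -108, -54, 0, 54 or 108 mm of the chamber; no reading tells which, and it faces away from the robot, black in black: feel for it
- well (a point): fixed on the chamber: centre of the mouth of the sample well under the cover (x = -40 to 20, y = -112 to -32 mm), which holds four clear cuvettes, tops 2 mm below the deck. Two aluminium guide rails stand 5 mm above the deck along the cover's sides (x = -63 to -58 and 37 to 42 mm, y = -124 to 88 mm), and a stop bar of that height across its way at y = 82 to 88 mm
- release_bar (a joint): travel of the black spring bar behind the panels, m: 0 at rest, 0.007 right in. It can be reached only through the notch, where its upright face stands 13 mm behind the wall's outer face (chamber x = 52, z = 16 to 51 mm). It moves straight in, along the chamber's -x, starts at 3 N, needs 6.5 N at the end and springs back when let go. The cover comes free at 0.004 to 0.005
- cover (a joint): travel of the black light cover along the chamber's +y, m: 0 shut and held by a catch, 0.095 fully open at its stop. When the release bar is pressed in, a spring kicks the cover 0.014 to 0.020 open, past the catch, and it stays there; from there it slides against 1 to 2 N of friction
- cover_end (a point): on the cover, moving with it: middle of its upright end face that looks to the chamber's -y, the face to push to open it. The cover is 94 x 108 mm and 12 mm thick, top at z = 65 mm, underside 0.6 mm above the deck. When shut this point is at x = -10, y = -122, z = 59 mm of the chamber
- tipbox_green: loose bystander: green pipette tip box with white tips, 84 x 120 x 63 mm, origin at the centre of its underside
- tipbox_red: loose bystander: red pipette tip box with white tips, 84 x 120 x 63 mm, origin at the centre of its underside
- tube_9: loose bystander: white sample tube with purple cap standing on the bench, 34 mm across, 116 mm high, origin at its lower end
- cuvette_box: loose bystander: small black lidded box, 26 x 36 x 27 mm, origin at the centre of its underside

How it is judged:
By the outcome, as a careful person would: the job done as asked, in the order asked, and still so for the second after the job is handed in, with the robot touching nothing.
It also fails if it takes over 72 s, if anything falls off the work surface, if the arm or the gripper's body presses on something with over 40 N, if the wrist force passes 120 N, or if a joint passes its speed limit or range.

ROBOT

A 6-joint arm with a two-finger parallel gripper is mounted at the origin on a cart in front of the work surface, level with it; the furniture and walls round the work are solid. World frame = base frame: x ahead of the robot, y to its left, z up, the work surface at z = 0. Lengths are in m, angles in rad, forces in N, time in s.
With the tool pointing down it reaches from about 0.35 to 0.775 m from the base axis. Payload 7.3 kg.
Tool frame: the origin (TCP) lies midway between the tips of the shut fingers; the grasp point (between the pads) lies 19 mm behind it; x points along the fingers, z is the direction in which the jaws open and shut, and the axes are right-handed (so a half turn about x gives the same grasp; the last joint's range is limited). The gripper opens to 92 mm and grips with 3 to 60 N. Pads are 19 mm wide; open, the fingers measure 130 mm over their backs; the gripper's body (75 mm by 190 mm) begins 47 mm behind the grasp point.
Start: joints at [1.116, 0.342, 1.524, -0, 1.275, -0.146], TCP at [0.16, 0.5, 0.227] pointing down, gripper open.
Joint ranges: [-2.53, 2.53], [-0.77, 2.02], [0.04, 2.7], [-1, 4.14], [0.28, 2.66], [-3.11, 3.11]. Speed limits (rad/s): [2.57, 2.57, 3.14, 3.14, 3.14, 3.14].

INTERFACE

Orientations are given as [roll, pitch, yaw] about the fixed x, y, z axes, in that order (R = Rz(yaw) Ry(pitch) Rx(roll)).
In Python, from cell import observe, cams, robot gives the robot as it stands.
- The arm moves only by the tool jog_arm, never from a script. Its argument "plan" is one flat list of numbers, 7 for each row, row after row: the turn, a rotation vector about the tool's x, y, z in degrees, then the shift along the tool's x, y, z in cm, then the opening, from -1 (shut) to 1 (fully open). In form: [ax, ay, az, x, y, z, jaw, ax, ay, az, x, y, z, jaw, ...]. A call has 1 to 10 rows; each row is the pose to reach, as a shift and turn from the pose commanded when the call began, along the tool's axes at that moment; what a row does not reach only later rows make up. A row lasts 1/10 s, in which the tool goes at most 50 mm and 8.59 degrees, less where a joint would pass 70% of its speed; a pose out of reach is approached as far as the arm can. A call with a gripper value outside its range is refused whole. The fingers move at their own pace and stop on an object; "newtons" is the grip in N (left out, the last holds). Time passes only in rows, so rows that repeat a pose let the fingers close. It gives the time, the measured TCP pose, the force and the opening at its end, in the units of the state.
- observe(): the state, without advancing time (a new reading comes with each control period).
- cams.read_camera(name): name is "scene" or "top"; returns a dict with "image" (480x640x3 uint8, red, green, blue), "fov_y" (degrees; the focal length in pixels is half the picture's height over the tangent of half this angle, whatever the lens; pixels are square), "cx", "cy" (the principal point, pixels), "k1" (the pictures are not rectified: a ray, as slopes to the right and down, at radius r is drawn at 1 + k1 r^2 times it, then the intrinsics apply), "T" (4x4, takes a point from camera to world coordinates). Camera axes: x right, y down, z forward; pixel columns grow to the right and rows downward; lengths in m; the calibration is good to about 2 mm. A picture is of the moment at which its call begins. There is no depth.
- robot.hand_in(): hands the job in, once; it reports no verdict.
The state is a dict: "time": time; "qpos": joint angles; "qvel": joint speeds; "joint_efforts": joint torques, N m; "tool_pos": TCP position; "tool_rot": TCP orientation; "contact_force": force on the tool from outside, world axes, zero at the start; "torque": the same for the moment, N m; "opening": finger opening in m.
Only numpy, scipy, OpenCV 4.12 (cv2) and the standard library are available. Lean on these libraries where they do the work, as an engineer would, in place of code of your own. Each camera call takes 0.05 s, during which the arm holds its last target.

## Working session

There is one attempt and no reset: what is moved stays moved. The work goes in short steps, Python scripts to look and compute and a tool call to move; the robot and the scene stay as the last step left them, time stands still between calls to the robot, and variables do not carry over. Pictures are saved under pics/ and viewed, and the job is handed in when it is done.

Besides the shell and the picture viewer there is one more tool, called after "Request:" as name(argument=value, ...) on one line, values as JSON. jog_arm: Moves the arm, as the interface text tells. Its arguments: {"type":"object","properties":{"plan":{"type":"array"},"newtons":{"type":"number"}},"required":["plan"]}

```bash
ls; mkdir -p pics
python3 - <<'E'
from cell import observe, cams, robot
import cv2
print(observe())
for n in ("scene","top"):
    d=cams.read_camera(n); cv2.imwrite(f"pics/{n}0.png",d["image"][:,:,::-1]); 
    print(n,d["fov_y"],d["cx"],d["cy"],d["k1"],d["T"])
E
```

```text
pics
{'time': 0.0, 'qpos': array([ 1.11600651e+00,  3.42690717e-01,  1.52503193e+00,  1.34505979e-05,
        1.27542760e+00, -1.46026242e-01]), 'qvel': array([ 4.21760764e-04,  8.40918673e-05,  7.59267922e-04,  1.03569129e-03,
        9.27107002e-04, -1.06817428e-03]), 'joint_efforts': array([ 6.04382421e-04, -4.31247711e+01, -2.44216883e+01,  7.17212283e-02,
        5.60665573e-02, -1.83836064e-04]), 'tool_pos': array([0.15933757, 0.49979235, 0.22605639]), 'tool_rot': array([ 2.98730898,  1.56923868, -2.0338475 ]), 'contact_force': array([0.70518996, 0.7288676 , 0.07315078]), 'torque': array([-0.00323541,  0.01582947, -0.05151622]), 'opening': 0.09176828330840073}
scene 46.4323020855345 315.44702482413487 234.4296884936692 -0.0111793844975712 [[ 0.84765382 -0.31133469  0.42959715  0.01924771]
 [-0.53047827 -0.48406122  0.69590053 -1.00508815]
 [-0.00870665 -0.81777469 -0.57547263  0.80853007]
 [ 0.          0.          0.          1.        ]]
top 47.730962476135886 317.8329680884721 240.07916737931612 -0.1687230339762338 [[-3.52018005e-02 -9.73487356e-01  2.26015932e-01  2.46123842e-01]
 [-9.99380039e-01  3.41519388e-02 -8.55468947e-03 -1.27804141e-01]
 [ 6.08999757e-04 -2.26176951e-01 -9.74086041e-01  1.49554814e+00]
 [ 0.00000000e+00  0.00000000e+00  0.00000000e+00  1.00000000e+00]]
```

View pics/scene0.png

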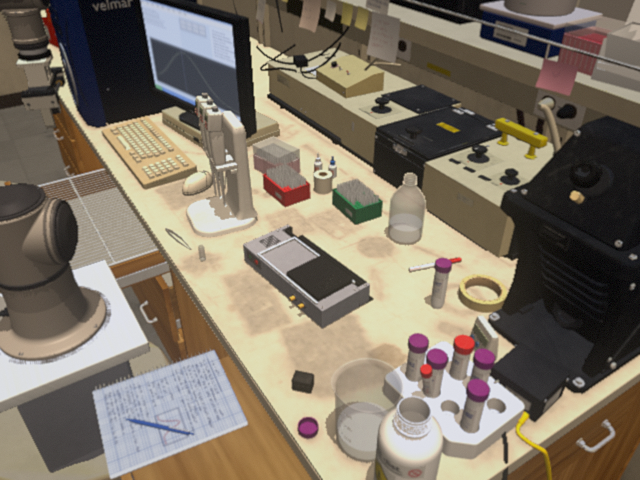

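View pics/top0.png

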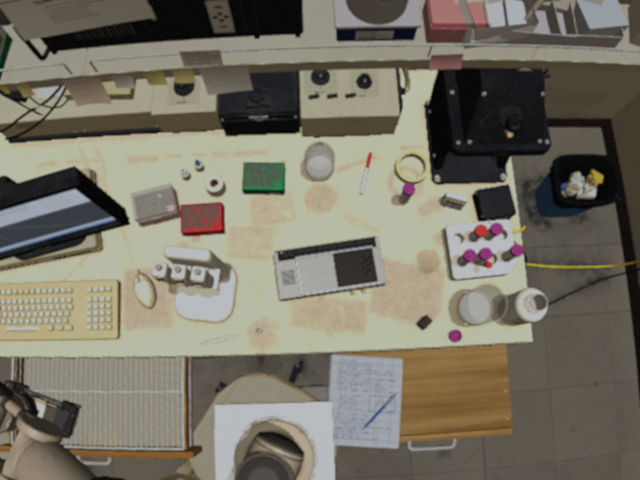

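```bash
cat > h.py <<'E'
import numpy as np, cv2
from cell import observe, cams, robot
from scipy.spatial.transform import Rotation as R
def K(d):
    f=240/np.tan(np.radians(d["fov_y"])/2); return np.array([[f,0,d["cx"]],[0,f,d["cy"]],[0,0,1.]]),np.array([d["k1"],0,0,0,0.])
def ray(d,uv):
    k,D=K(d); p=cv2.undistortPointsIter(np.array(uv,float).reshape(-1,1,2),k,D,None,None,(3,50,1e-10)).reshape(-1,2)
    v=np.c_[p,np.ones(len(p))]@d["T"][:3,:3].T; return d["T"][:3,3],v
def plane(d,uv,z):
    o,v=ray(d,uv); return o+v*((z-o[2])/v[:,2])[:,None]
def proj(d,P):
    k,D=K(d); Ti=np.linalg.inv(d["T"]); return cv2.projectPoints(np.array(P,float).reshape(-1,3),cv2.Rodrigues(Ti[:3,:3])[0],Ti[:3,3],k,D)[0].reshape(-1,2)
def crop(d,x,y,w,h,s,fn,):
    cv2.imwrite(fn,cv2.resize(d["image"][y:y+h,x:x+w,::-1],None,fx=s,fy=s,interpolation=cv2.INTER_CUBIC))
E
python3 - <<'E'
from h import *
crop(cams.read_camera("top"),255,220,150,100,5,"pics/t1.png")
crop(cams.read_camera("scene"),230,215,150,115,5,"pics/s1.png")
E
```

```text
(no output)
```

View pics/t1.png

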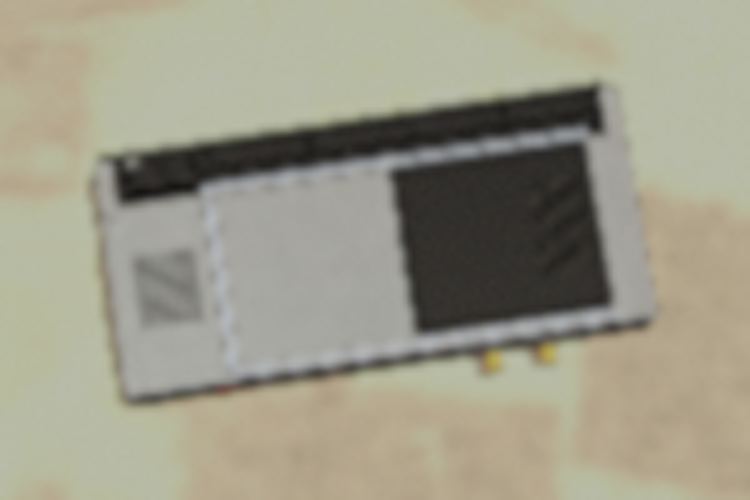

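View pics/s1.png

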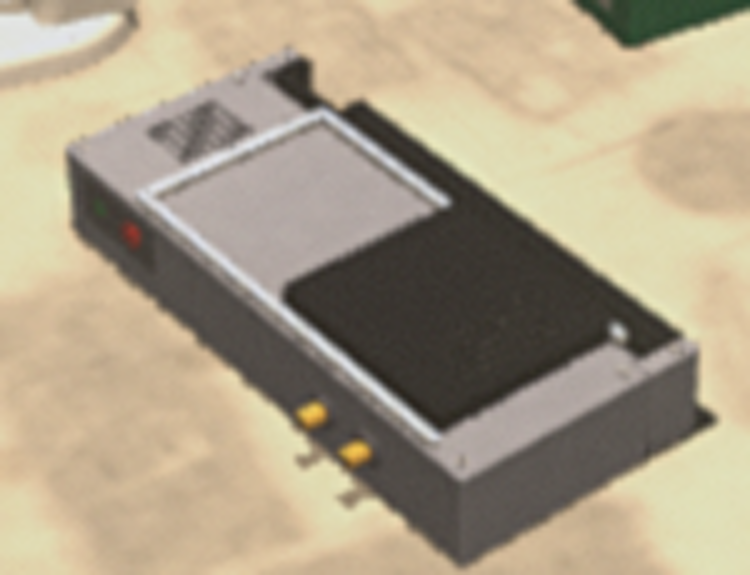

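Run:
```python
from h import *
from scipy.optimize import least_squares
t=cams.read_camera("top"); s=cams.read_camera("scene")
tc=np.array([[97,158],[610,85],[653,320],[128,397]])/5+[255,220]-.4
sc=np.array([[292,50],[697,350],[462,480],[69,150]])/5+[230,215]-.4
loc=np.array([[65,145,52],[65,-145,52],[-65,-145,52],[-65,145,52]])/1e3
for d,c in((t,tc),(s,sc)):
    P=plane(d,c,.052); print(P.round(4)); print(np.linalg.norm(P-np.roll(P,-1,0),axis=1).round(4))
    m=P.mean(0); e=(P[0]-P[1])+(P[3]-P[2]); print(m, np.degrees(np.arctan2(-e[0],e[1])))
def W(p): return loc@np.array([[np.cos(p[2]),np.sin(p[2]),0],[-np.sin(p[2]),np.cos(p[2]),0],[0,0,1]])+[p[0],p[1],0]
f=lambda p:np.r_[proj(t,W(p))-tc,proj(s,W(p))-sc].ravel()
r=least_squares(f,[.5,-.1,.1]);print(r.x,np.degrees(r.x[2]),r.fun.reshape(-1,2).round(1))
p=r.x
c,sn=np.cos(p[2]),np.sin(p[2])
M=np.array([[c,-sn,0],[sn,c,0],[0,0,1]])
for n,d,(x,y,w,h) in(("t",t,(255,220,150,100)),("s",s,(230,215,150,115))):
    im=cv2.resize(d["image"][y:y+h,x:x+w,::-1],None,fx=5,fy=5,interpolation=cv2.INTER_CUBIC)
    def L(a,col):
        q=((proj(d,np.array(a)/1e3@M.T+[p[0],p[1],0])-[x,y]+.4)*5).astype(int); cv2.polylines(im,[q.reshape(-1,1,2)],False,col,1)
    L([[65,-145,52],[65,145,52],[-65,145,52],[-65,-145,52],[65,-145,52],[65,-145,0],[-65,-145,0],[-65,-145,52]],(0,0,255))
    L([[-57,-122,65],[37,-122,65],[37,-14,65],[-57,-14,65],[-57,-122,65]],(0,255,0))
    L([[65,127,52],[65,127,18],[65,89,18],[65,89,52]],(255,255,0))
    L([[53,127,52],[53,127,18],[53,89,18],[53,89,52]],(255,0,255))
    cv2.imwrite(f"pics/{n}2.png",im)
```

```text
[[ 0.5542 -0.0202  0.052 ]
 [ 0.5852 -0.3018  0.052 ]
 [ 0.4545 -0.3175  0.052 ]
 [ 0.4231 -0.0343  0.052 ]]
[0.2834 0.1316 0.2849 0.1319]
[ 0.50424798 -0.16844462  0.052     ] 6.308576484130243
[[ 0.5502 -0.0195  0.052 ]
 [ 0.5815 -0.3044  0.052 ]
 [ 0.4566 -0.3181  0.052 ]
 [ 0.4234 -0.0352  0.052 ]]
[0.2866 0.1256 0.2849 0.1277]
[ 0.50292684 -0.16929212  0.052     ] 6.485763862946964
[ 0.50371672 -0.1683604   0.11060518] 6.337209765078963 [[-1.1  0.7]
 [ 1.3  0.3]
 [ 0.8 -0.3]
 [-1.1  0. ]
 [ 0.3 -0.7]
 [ 1.4 -0.2]
 [-0.2  0.7]
 [-0.8 -0.8]]
```

View pics/t2.png

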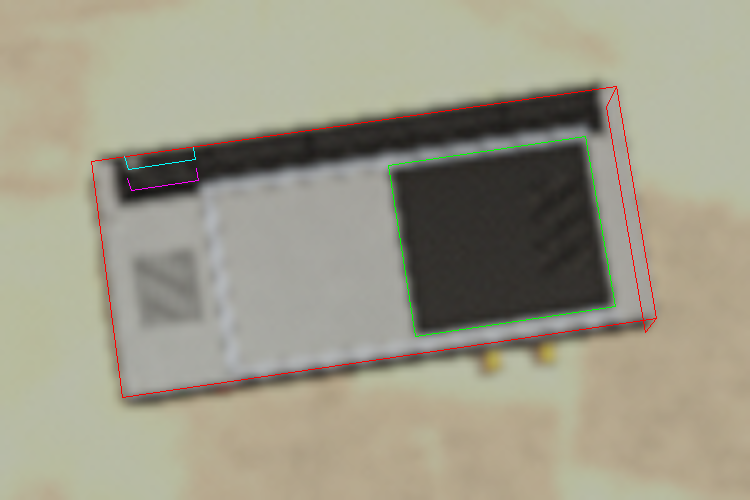

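View pics/s2.png

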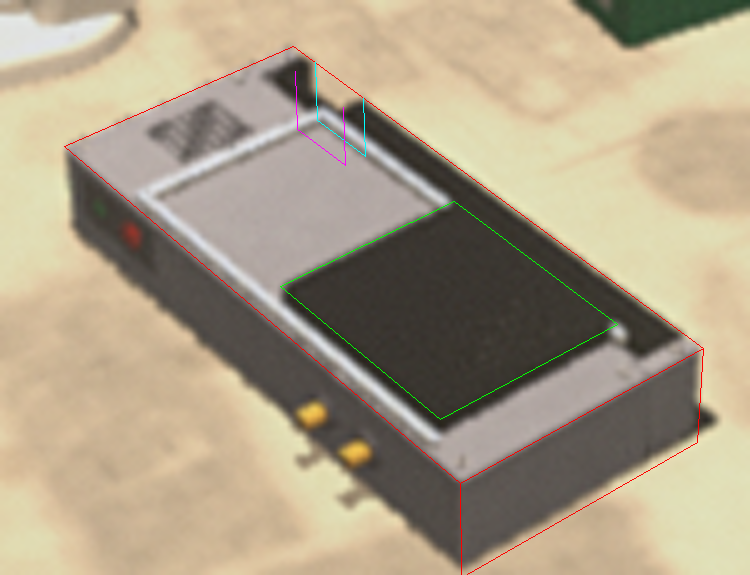

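Run:
```python
from h import *
t=cams.read_camera("top"); s=cams.read_camera("scene")
print("micro base",plane(t,[[180,320],[235,318],[205,290],[165,250],[212,255]],0).round(3))
def tri(a,b):
    o1,v1=ray(t,[a]);o2,v2=ray(s,[b]);v1,v2=v1[0],v2[0]
    x=np.linalg.lstsq(np.c_[v1,-v2],o2-o1,rcond=None)[0]; print((o1+v1*x[0]).round(3),(o2+v2*x[1]).round(3))
tri((160,272),(200,97)); tri((212,255),(235,112)); tri((198,272),(212,125))
print("objs",plane(t,[[424,322],[265,178],[203,219],[408,192],[320,160],[455,336],[475,305]],0.0).round(3))
o=observe(); r=R.from_euler("xyz",o["tool_rot"]).as_matrix();print(r.round(4))
```

```text
micro base [[0.379 0.25  0.   ]
 [0.381 0.095 0.   ]
 [0.461 0.179 0.   ]
 [0.579 0.296 0.   ]
 [0.56  0.16  0.   ]]
[0.459 0.217 0.316] [0.457 0.218 0.316]
[0.495 0.1   0.311] [0.493 0.101 0.311]
[0.464 0.139 0.275] [0.451 0.144 0.274]
objs [[ 0.351 -0.426  0.   ]
 [ 0.784  0.007  0.   ]
 [ 0.667  0.187  0.   ]
 [ 0.727 -0.408  0.   ]
 [ 0.835 -0.156  0.   ]
 [ 0.308 -0.51   0.   ]
 [ 0.391 -0.574  0.   ]]
[[-0.000e+00 -9.527e-01  3.039e-01]
 [-1.000e-04  3.039e-01  9.527e-01]
 [-1.000e+00  0.000e+00 -1.000e-04]]
```

Request:
jog_arm(plan=[0,0,0,-4.5,0,0,-1,0,0,0,-9,0,0,-1,0,0,0,-13,0,0,-1,5,0,0,-13,-3.1,-3.2,-1,11,0,0,-13,-6.5,-6.9,-1,17,0,0,-13,-9.9,-10.5,-1,23,0,0,-13,-13.4,-14.1,-1,29,0,0,-13,-16.8,-17.7,-1,35,0,0,-13,-20.2,-21.4,-1,41,0,0,-13,-23.7,-25,-1], newtons=30)

```text
time: 1.4
tool_pos: [0.3093, 0.1886, 0.357]
tool_rot: [-0.143, 1.57, 0.399]
contact_force: [0.4, 0.2, 0.6]
opening: 0.0166
```

```bash
cat >> h.py <<'E'
A=0.1106; C0=np.array([.5037,-.1684,0])
M=R.from_euler("z",A).as_matrix()
def st():
    o=observe(); r=R.from_euler("xyz",o["tool_rot"]).as_matrix()
    print("t",o["time"],"tcp",o["tool_pos"].round(4),"cham mm",((o["tool_pos"]-C0)@M*1e3).round(1),"F cham",(o["contact_force"]@M).round(2),"open",round(o["opening"],4))
    print("toolx",r[:,0].round(4),"z ang",np.degrees(np.arctan2(r[1,2],r[0,2])).round(2))
    return o,r
def go(target_mm):
    "shift in tool axes (cm) to chamber point and turn about x"
    o,r=st(); d=np.array(target_mm)/1e3@M.T+C0-o["tool_pos"]; print("shift cm",(d@r*100).round(2), "dyaw(about tool x)", np.degrees(np.arctan2(r[1,2],r[0,2])-A).round(2))
E
python3 -c "
from h import *
go([115,112,300])"
```

```text
t 1.4 tcp [0.3093 0.1886 0.357 ] cham mm [-153.8  376.3  357. ] F cham [0.39 0.15 0.63] open 0.0166
toolx [ 1.1e-03  5.0e-04 -1.0e+00] z ang 31.09
shift cm [  5.72 -35.25  13.34] dyaw(about tool x) 24.76
```

Request:
jog_arm(plan=[4,0,0,0,-4.5,-0.5,-1,8,0,0,0,-9,-1,-1,12,0,0,0,-13.5,-1.5,-1,16,0,0,0,-18,-2,-1,20,0,0,0,-22,-2.5,-1,24.8,0,0,0,-26,-3,-1,24.8,0,0,0,-28.5,1,-1,24.8,0,0,0,-31,5,-1,24.8,0,0,1,-33,9,-1,24.8,0,0,2,-35.2,13.3,-1])

```text
time: 2.4
tool_pos: [0.6073, -0.0415, 0.3367]
tool_rot: [-0.284, 1.57, -0.171]
contact_force: [0.2, -0.4, 0.5]
opening: 0.0005
```

```bash
python3 -c "
from h import *
go([115,81,80]);d=cams.read_camera('scene');cv2.imwrite('pics/s3.png',d['image'][:,:,::-1])"
```

```text
t 2.4 tcp [ 0.6073 -0.0415  0.3367] cham mm [117.  114.7 336.7] F cham [ 0.12 -0.37  0.47] open 0.0005
toolx [ 1.e-03 -2.e-04 -1.e+00] z ang 6.46
shift cm [25.67 -3.36 -0.24] dyaw(about tool x) 0.12
```

View pics/s3.png

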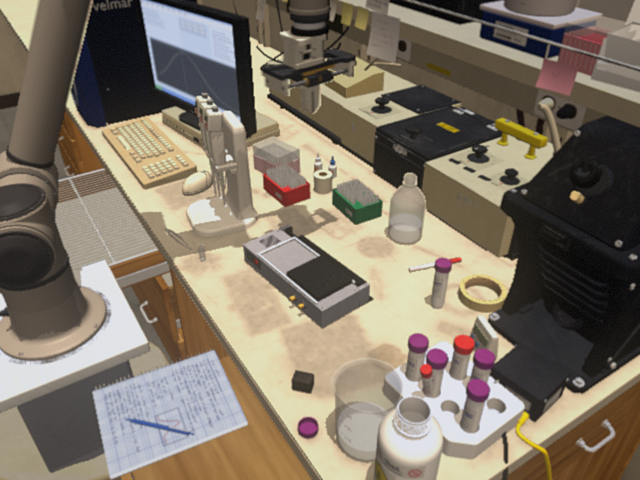

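Request:
jog_arm(plan=[0,0,0,4,-2,-0.2,-1,0,0,0,8,-4,-0.4,-1,0,0,0,12,-4,-0.5,-1,0,0,0,16.5,-4,-0.5,-1,0,0,0,21,-4,-0.5,-1,0,0,0,25,-4,-0.5,-1,0,0,0,28,-4,-0.5,-1,0,0,0,30,-4,-0.5,-1,0,0,0,30.8,-4,-0.5,-1,0,0,0,30.8,-4,-0.5,-1])

```text
time: 3.45
tool_pos: [0.6047, -0.0814, 0.0278]
tool_rot: [2.716, 1.569, 2.83]
contact_force: [-0.1, 0.1, -0.5]
opening: 0.0003
```

```bash
python3 -c "
from h import *
go([90,75,28]);d=cams.read_camera('scene');crop(d,230,130,180,135,4,'pics/s4.png');d=cams.read_camera('top');crop(d,230,180,160,120,4,'pics/t4.png')"
```

```text
t 3.45 tcp [ 0.6047 -0.0814  0.0278] cham mm [110.   75.3  27.8] F cham [-0.05  0.07 -0.48] open 0.0003
toolx [-1.9e-03  6.0e-04 -1.0e+00] z ang 6.5
shift cm [-0.01 -0.02 -2.  ] dyaw(about tool x) 0.17
```

View pics/s4.png

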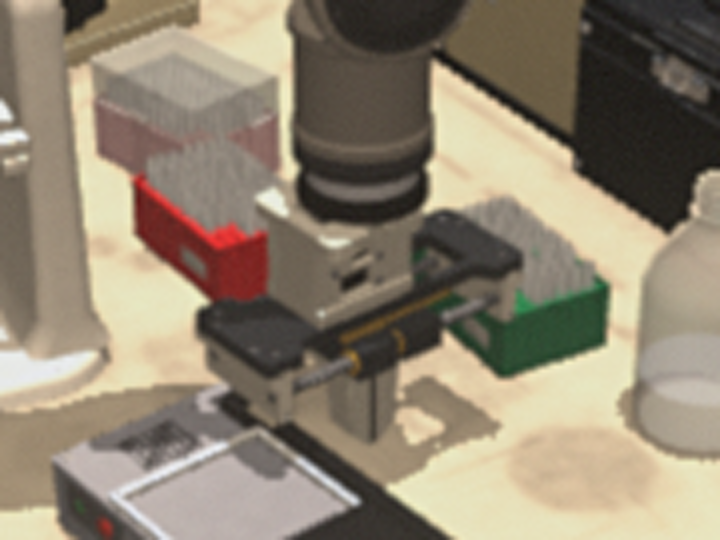

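View pics/t4.png

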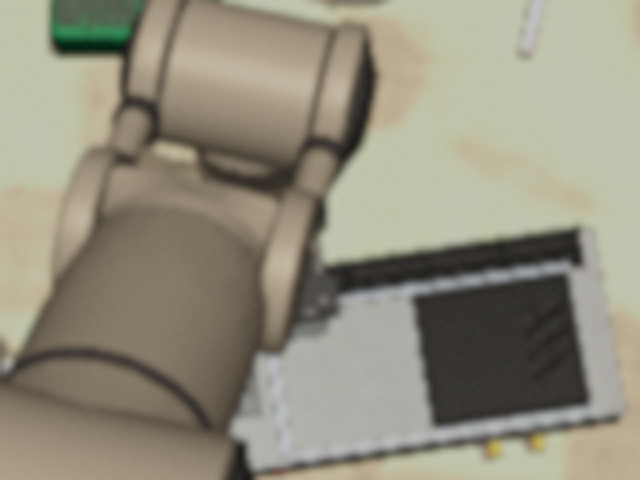

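Request:
jog_arm(plan=[-0.1,0,0,0,0,-0.6,-1,-0.1,0,0,0,0,-1.2,-1,-0.1,0,0,0,0,-1.5,-1,-0.1,0,0,0,0,-1.8,-1,-0.1,0,0,0,0,-2.1,-1,-0.1,0,0,0,0,-2.3,-1])

```text
time: 4.15
tool_pos: [0.5822, -0.0842, 0.0288]
tool_rot: [0.44, 1.571, 0.556]
contact_force: [0.1, 0.4, 1.3]
opening: 0.0004
```

```bash
python3 -c "
from h import *
st()"
```

```text
t 4.15 tcp [ 0.5822 -0.0842  0.0288] cham mm [87.3 75.  28.8] F cham [0.15 0.42 1.33] open 0.0004
toolx [ 1.e-04  1.e-04 -1.e+00] z ang 6.6
```

Request:
jog_arm(plan=[0.2,0,0,0,0,-0.15,-1,0.2,0,0,0,0,-0.3,-1,0.2,0,0,0,0,-0.45,-1,0.2,0,0,0,0,-0.45,-1])

```text
time: 4.55
tool_pos: [0.5791, -0.0846, 0.0288]
tool_rot: [-0.094, 1.568, 0.018]
contact_force: [3.9, 0.6, -3.1]
opening: 0.0005
```

```bash
python3 -c "
from h import *
st()"
```

```text
t 4.55 tcp [ 0.5791 -0.0846  0.0288] cham mm [84.1 75.  28.8] F cham [ 3.96  0.18 -3.06] open 0.0005
toolx [ 0.0027  0.     -1.    ] z ang 6.4
```

Request:
jog_arm(plan=[0,0,0,0,0.5,0,-1,0,0,0,0,1.0,0,-1,0,0,0,0,1.5,0,-1,0,0,0,0,2.0,0,-1,0,0,0,0,2.5,0,-1,0,0,0,0,2.9,0,-1,0,0,0,0,3.3,0,-1,0,0,0,0,3.3,0,-1])

```text
time: 5.35
tool_pos: [0.5732, -0.0509, 0.0283]
tool_rot: [2.694, 1.568, 2.807]
contact_force: [0.1, 0.1, 0.9]
opening: 0.0006
```

```bash
python3 -c "
from h import *
st()"
```

```text
t 5.35 tcp [ 0.5732 -0.0509  0.0283] cham mm [ 82.1 109.1  28.3] F cham [0.06 0.06 0.88] open 0.0006
toolx [-2.2e-03  8.0e-04 -1.0e+00] z ang 6.44
```

Request:
jog_arm(plan=[0,0,0,0,-0.1,-0.5,-1,0,0,0,0,-0.1,-1.0,-1,0,0,0,0,-0.1,-1.3,-1,0,0,0,0,-0.1,-1.5,-1,0,0,0,0,-0.1,-1.5,-1])

```text
time: 5.85
tool_pos: [0.5605, -0.0546, 0.0289]
tool_rot: [-0.059, 1.568, 0.052]
contact_force: [4.6, 3.1, -4.1]
opening: 0.0002
```

```bash
python3 -c "
from h import *
st()"
```

```text
t 5.85 tcp [ 0.5605 -0.0546  0.0289] cham mm [ 69.  106.8  28.9] F cham [ 4.89  2.55 -4.14] open 0.0002
toolx [ 3.2e-03  2.0e-04 -1.0e+00] z ang 6.37
```

Request:
jog_arm(plan=[0,0,0,0,0,-0.2,-1,0,0,0,0,0,-0.4,-1,0,0,0,0,0,-0.5,-1,0,0,0,0,0,-0.6,-1,0,0,0,0,0,-0.6,-1])

```text
time: 6.35
tool_pos: [0.5554, -0.0553, 0.029]
tool_rot: [-0.104, 1.566, 0.007]
contact_force: [7.7, 1.6, -3.7]
opening: 0.0004
```

```bash
python3 -c "
from h import *
st();d=cams.read_camera('scene');crop(d,230,130,180,200,3,'pics/s5.png');d=cams.read_camera('top');crop(d,255,220,150,100,5,'pics/t5.png')"
```

```text
t 6.35 tcp [ 0.5554 -0.0553  0.029 ] cham mm [ 63.8 106.7  29. ] F cham [ 7.87  0.74 -3.74] open 0.0004
toolx [ 0.0048  0.     -1.    ] z ang 6.36
```

View pics/s5.png

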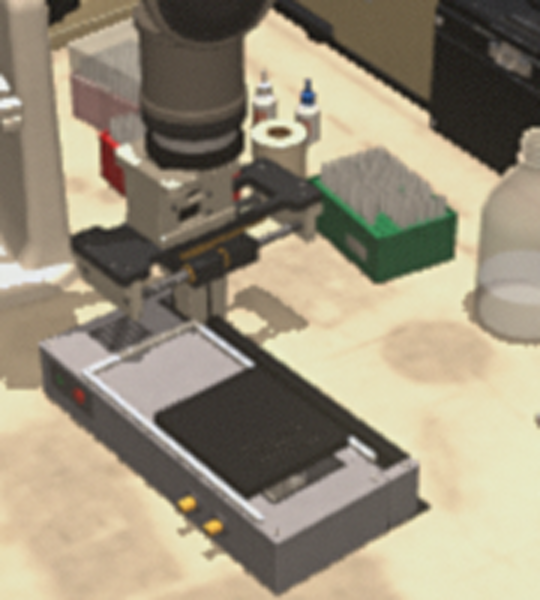

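View pics/t5.png

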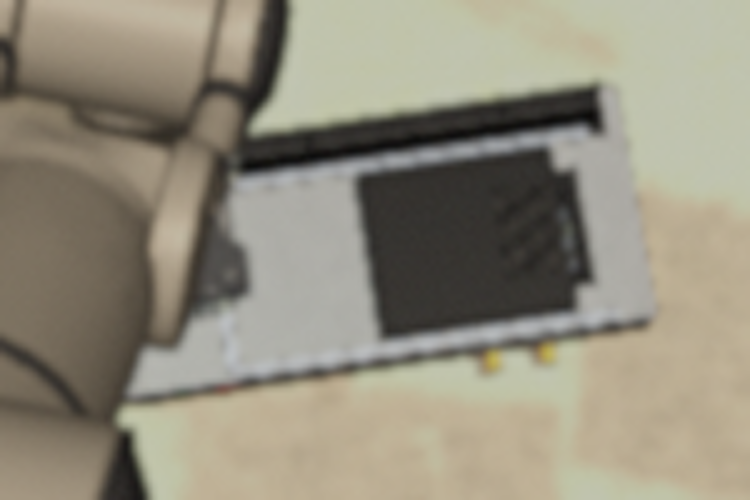

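Request:
jog_arm(plan=[0,0,0,0,0,1,-1,0,0,0,0,0,2.2,-1,0,0,0,-0.3,0,3.0,-1,0,0,0,-5,0,3.0,-1,0,0,0,-9.5,0,2.5,-1,0,0,0,-9.5,-4,0.5,-1,0,0,0,-9.5,-8,-1.5,-1,0,0,0,-9.5,-12,-3.5,-1,0,0,0,-9.5,-16.5,-5.5,-1,0,0,0,-9.5,-21,-7.4,-1])

```text
time: 7.45
tool_pos: [0.5024, -0.2737, 0.1241]
tool_rot: [2.515, 1.57, 2.627]
contact_force: [0.2, 0.2, -0.1]
opening: 0.0005
```

```bash
python3 -c "
from h import *
go([-10,-135,57])"
```

```text
t 7.45 tcp [ 0.5024 -0.2737  0.1241] cham mm [ -12.9 -104.5  124.1] F cham [ 0.18  0.14 -0.09] open 0.0005
toolx [-4.e-04  2.e-04 -1.e+00] z ang 6.43
shift cm [ 6.71 -3.05  0.29] dyaw(about tool x) 0.09
```

Move beyond the end, then look before descending.

Request:
jog_arm(plan=[0.1,0,0,0,-3,0.3,-1,0.1,0,0,2,-3.4,0.3,-1,0.1,0,0,2,-3.4,0.3,-1])

```text
time: 7.75
tool_pos: [0.5085, -0.306, 0.1015]
tool_rot: [2.378, 1.566, 2.486]
contact_force: [-0.3, -0.1, -0.9]
opening: 0.0004
```

```bash
python3 -c "
from h import *
go([-10,-135,57]);d=cams.read_camera('scene');crop(d,230,130,200,200,3,'pics/s6.png')
print(((plane(cams.read_camera('top'),np.array([[1,1]]),.065))).round(3))"
```

```text
t 7.75 tcp [ 0.5085 -0.306   0.1015] cham mm [ -10.5 -137.3  101.5] F cham [-0.32 -0.03 -0.92] open 0.0004
toolx [-0.004   0.0031 -1.    ] z ang 6.18
shift cm [4.45 0.21 0.06] dyaw(about tool x) -0.16
[[1.465 0.925 0.065]]
```

View pics/s6.png

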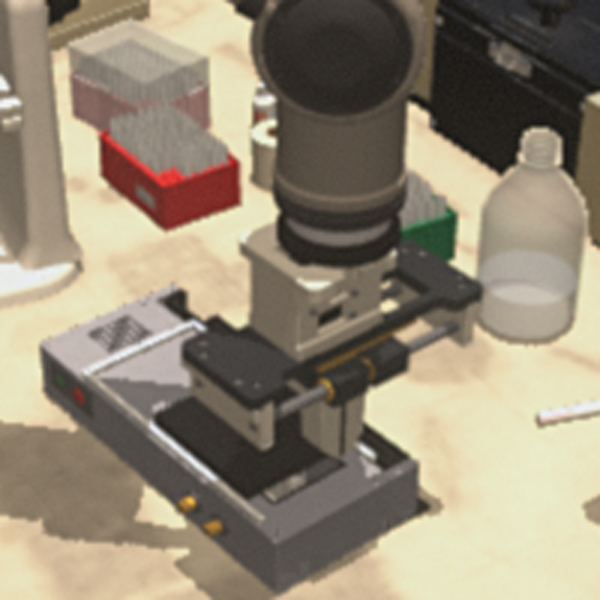

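Request:
jog_arm(plan=[0,0,0,2,0,0,-1,0,0,0,3.5,0,0,-1,0,0,0,4.1,0,0,-1,0,0,0,4.3,0,0,-1,0,0,0,4.3,0,0,-1,0,0,0,4.3,0,0,-1])

```text
time: 8.45
tool_pos: [0.5107, -0.3057, 0.0617]
tool_rot: [-0.705, 1.569, -0.595]
contact_force: [-0.7, -0.4, 1.3]
opening: 0.0005
```

```bash
python3 -c "
from h import *
go([-10,-40,57.5])"
```

```text
t 8.45 tcp [ 0.5107 -0.3057  0.0617] cham mm [  -8.2 -137.2   61.7] F cham [-0.76 -0.34  1.28] open 0.0005
toolx [ 1.2e-03 -8.0e-04 -1.0e+00] z ang 6.33
shift cm [ 0.41  9.72 -0.18] dyaw(about tool x) -0.01
```

Request:
jog_arm(plan=[0,0,0,0.4,0.5,-0.1,-1,0,0,0,0.4,1.3,-0.2,-1,0,0,0,0.4,2,-0.2,-1,0,0,0,0.4,2.6,-0.2,-1,0,0,0,0.4,3.4,-0.2,-1,0,0,0,0.4,4.2,-0.2,-1,0,0,0,0.4,5,-0.2,-1,0,0,0,0.4,5.8,-0.2,-1,0,0,0,0.4,6.6,-0.2,-1,0,0,0,0.4,7.4,-0.2,-1])

```text
time: 9.45
tool_pos: [0.5, -0.2316, 0.0568]
tool_rot: [-0.052, 1.571, 0.058]
contact_force: [0.1, -2.0, -0.6]
opening: 0.0004
```

```bash
python3 -c "
from h import *
go([-10,-36.5,57.5])"
```

```text
t 9.45 tcp [ 0.5    -0.2316  0.0568] cham mm [-10.7 -62.4  56.8] F cham [-0.11 -1.96 -0.64] open 0.0004
toolx [ 1.e-04  0.e+00 -1.e+00] z ang 6.31
shift cm [-0.07  2.59  0.07] dyaw(about tool x) -0.02
```

Request:
jog_arm(plan=[0,0,0,0,0.7,0,-1,0,0,0,0,1.4,0,-1,0,0,0,0,2.0,0,-1,0,0,0,0,2.4,0,-1,0,0,0,0,2.6,0,-1,0,0,0,0,2.8,0,-1,0,0,0,0,2.8,0,-1])

```text
time: 10.15
tool_pos: [0.4972, -0.2058, 0.0567]
tool_rot: [-1.372, 1.568, -1.261]
contact_force: [-1.6, -6.4, -1.1]
opening: 0.0003
```

```bash
python3 -c "
from h import *
go([-10,-36.5,57.5])"
```

```text
t 10.15 tcp [ 0.4972 -0.2058  0.0567] cham mm [-10.6 -36.4  56.7] F cham [-2.3  -6.16 -1.07] open 0.0003
toolx [ 7.0e-04 -2.3e-03 -1.0e+00] z ang 6.32
shift cm [-0.08 -0.01  0.06] dyaw(about tool x) -0.01
```

Request:
jog_arm(plan=[0,0,0,0,0.2,0,-1,0,0,0,0,0.2,0,-1,0,0,0,0,0.2,0,-1])

```text
time: 10.45
tool_pos: [0.4972, -0.2057, 0.0569]
tool_rot: [-1.351, 1.566, -1.241]
contact_force: [-2.4, -13.2, -3.7]
opening: 0.0004
```

```bash
python3 -c "
from h import *
st()"
```

```text
t 10.45 tcp [ 0.4972 -0.2057  0.0569] cham mm [-10.5 -36.3  56.9] F cham [ -3.8  -12.84  -3.73] open 0.0004
toolx [ 0.0017 -0.0049 -1.    ] z ang 6.32
```

Hard stop. Back off and lift clear, away from the chamber.

Request:
jog_arm(plan=[0,0,0,0,-0.8,0,-1,0,0,0,-0.3,-2,0,-1,0,0,0,-4,-3,0,-1,0,0,0,-8.5,-3,0,-1,0,0,0,-13,-5,-1,-1,0,0,0,-17,-9,-2,-1,0,0,0,-20,-13,-3,-1,0,0,0,-22,-17,-4,-1,0,0,0,-22,-21,-5,-1,0,0,0,-22,-21,-5,-1])

```text
time: 11.45
tool_pos: [0.4685, -0.4221, 0.2769]
tool_rot: [-1.373, 1.568, -1.268]
contact_force: [-0.7, 0.4, -1.0]
opening: 0.0006
```

```bash
python3 -c "
from h import *
st();s=cams.read_camera('scene');cv2.imwrite('pics/s7.png',s['image'][:,:,::-1]);t=cams.read_camera('top');crop(t,255,220,150,100,5,'pics/t7.png');cv2.imwrite('pics/t7f.png',t['image'][:,:,::-1])
print(proj(t,np.array([[-57,-27,65],[37,-27,65]])/1e3@M.T+C0))"
```

```text
t 11.45 tcp [ 0.4685 -0.4221  0.2769] cham mm [ -63.  -248.3  276.9] F cham [-0.65  0.43 -0.97] open 0.0006
toolx [ 7.0e-04 -2.4e-03 -1.0e+00] z ang 6.01
[[342.51381882 286.16364326]
 [337.12097205 251.93566702]]
```

View pics/s7.png

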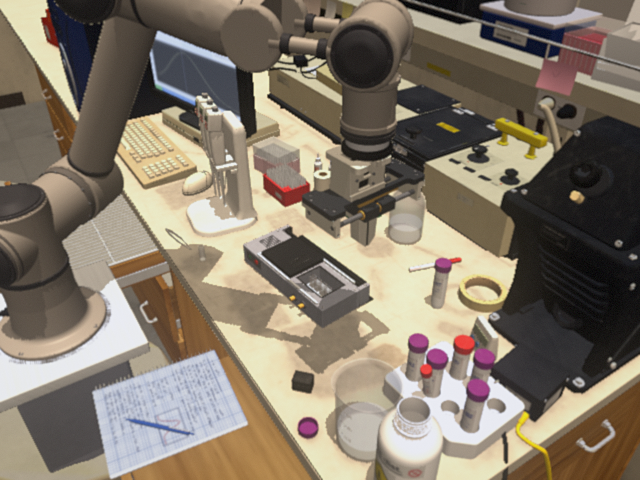

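View pics/t7f.png

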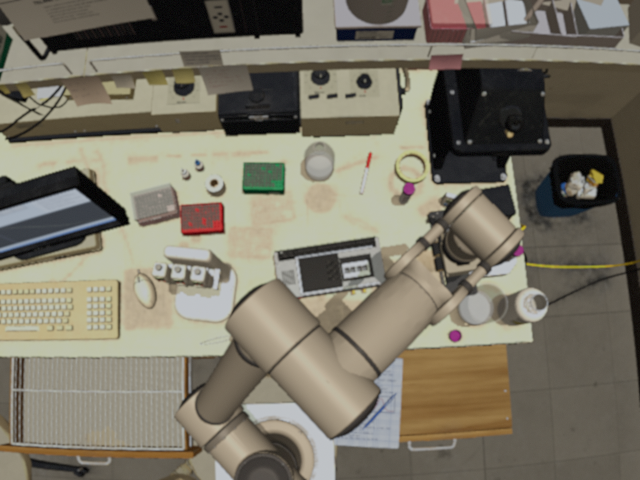

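View pics/t7.png

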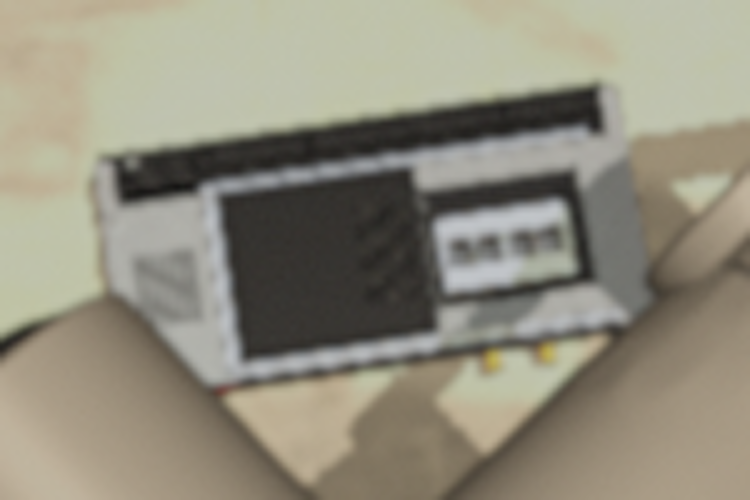

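The cover lies flush against the stop bar in the top view: its end edge runs from about (337,253) to (342,286), where the calibration predicts it fully open. The four cuvettes are uncovered and the bystanders I can see are where they were.

```bash
python3 -c "
from h import *
o,_=st();print(abs(o['qvel']).max());print(robot.hand_in())"
```

```text
t 11.55 tcp [ 0.4696 -0.4174  0.276 ] cham mm [ -61.4 -243.7  276. ] F cham [ 0.71  0.58 -0.78] open 0.0007
toolx [-3.0e-04  1.6e-03 -1.0e+00] z ang 6.19
0.038957695502489766
the job is handed in; nothing more can be done
None
```

The light cover is fully open and the job is handed in, at 11.6 s on the robot's clock.

- **Finding the notch:** The scene picture already suggested it was in the panel at y = +108 mm. I confirmed this by touch. The shut fingertips met solid wall at y ≈ 75 mm with 4 N. Sliding along +y, the force vanished and the finger dropped in at about y = 108 mm.
- **Release bar:** I pressed it in by about 7 mm, with 7.9 N on the finger at the end. Both cameras then showed that the cover had sprung free.
- **Cover:** I pushed it by its end face against about 2 N of friction until it hit a hard stop. The finger did not move on as the force rose from 6 N to 13 N. It stood at y ≈ -36.4 mm, against -36.5 mm expected for 95 mm of travel.

**Last checks:** The final pictures show the cover flush against the stop bar and the four cuvettes uncovered. The arm was clear of everything, with contact force around 1 N, which is the noise level. The red and green tip boxes and the sample tube stand where they did. The small black box was hidden by the arm in the last top view, but it is unmoved in the scene view.

No check failed. The chamber corners measured from the two cameras differed by up to about 5 mm, and touch then put the back wall within 0.1 mm of the fitted position.

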